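# Clamp a new end piece onto the chopping board with a one-hand ratchet clamp

### The arm

A 6-joint arm with a two-finger parallel gripper is mounted at the origin on a cart in front of the work surface, level with it; the furniture and walls round the work are solid. World frame = base frame: x ahead of the robot, y to its left, z up, the work surface at z = 0. Lengths are in mm, angles in rad, forces in N, time in s.
With the tool pointing down it reaches from about 200 to 875 mm from the base axis. Payload 3.4 kg.
Tool frame: the origin (TCP) lies on the centre line of the jaws, within the pads' length; the fingertips stand 17 mm ahead of it and the grasp point (between the pads) lies 2 mm behind it; z points along the fingers, y is the line along which they close (so a half turn about z gives the same grasp; the last joint's range is limited). The gripper opens to 94 mm and grips with 3 to 60 N. Pads are 16 mm wide; open, the fingers measure 119 mm over their backs; the gripper's body (75 mm by 177 mm) begins 78 mm behind the grasp point.
Start: joints at [-1.414, 0.276, 1.505, -0, 1.361, -0.121], TCP at [157.687, -552.994, 190.693] pointing down, gripper open.
Joint ranges: [-2.89, 2.89], [-0.75, 2.08], [0.22, 2.7], [-1.18, 4.32], [0.11, 2.71], [-2.7, 2.7]. Speed limits (rad/s): [2.57, 2.57, 3.14, 3.14, 3.14, 3.14].

### API

Orientations are given as a unit quaternion [x, y, z, w].
In Python, from workcell import env, grab_frame, order gives the robot as it stands.
- The arm moves only by the tool carry_out, never from a script. Its argument "moves" is a list that holds one entry, the list of rows, each a list of 6 numbers: the shift along the tool's x, y, z in mm, then the turn, a rotation vector about the tool's x, y, z in degrees. A call has 1 to 8 rows; each row shifts and turns the commanded pose from where the row before left it, along the tool's axes as they then stand; what a row does not reach is not made up. A row lasts 1/10 s, in which the tool goes at most 50 mm and 8.59 degrees, less where a joint would pass 70% of its speed; a pose out of reach is approached as far as the arm can. A call is refused whole if a number of a shift passes 50 or a number of a turn 8.59, either way. A call with a gripper value outside its range is refused whole. "fingers" is the opening, from 0 (shut) to 1 (fully open), set as the call begins (left out, the last holds). The fingers move at their own pace and stop on an object; "force" is the grip in N (left out, the last holds). Time passes only in rows, so rows that do not move let the fingers close. It gives the time, the measured TCP pose, the force, the opening and the grip force at its end, in the units of the state.
- env.sense(): the state, without advancing time (a new reading comes with each control period).
- grab_frame(name): name is "scene" or "top"; returns a dict with "color" (420x560x3 uint8, red, green, blue), "camera_matrix" (3x3 intrinsics, pixels), "D" ([k1, k2, p1, p2, k3] as OpenCV has them; the pictures are not rectified), "extrinsics" (4x4, takes a point from camera to world coordinates). Camera axes: x right, y up, looking along -z (the intrinsics and any distortion apply to the point x, -y, -z); pixel columns grow to the right and rows downward; lengths in mm; the calibration is good to about 2 mm. A picture is of the moment at which its call begins. There is no depth.
- order.finish_job(): hands the job in; it is judged then, once.
The state is a dict: "time": time; "joint_positions": joint angles; "qvel": joint speeds; "effort": joint torques, N m; "ee_pos": TCP position; "tcp_rot": TCP orientation; "wrist_force": force on the tool from outside, world axes, zero at the start; "torque": the same for the moment, N m; "opening": opening from 0.0 (shut) to 1.0 (fully open); "finger_force": force on a finger pad.
Only numpy, scipy, OpenCV 4.12 (cv2) and the standard library are available. Lean on these libraries where they do the work, as an engineer would, in place of code of your own. Each camera call takes 0.05 s, during which the arm holds its last target. There are 200 camera calls.

### The job

The new end piece at the right-hand end of the chopping board is about to be pinned on. Take the one-hand ratchet clamp by its handle, stand it on its jaw tips across the middle of board and end piece, fixed jaw beyond the board's left end and sliding jaw beyond the end piece, then pump the trigger (let it right out, squeeze, let out, squeeze) until the jaw has drawn the end piece tight and straight against the board. Finish while still holding the trigger squeezed so that the joint stays under pressure, squeezing lightly so that the wood is not crushed, and leave the spice jar, timer and lime where they are.

Things in the scene. Friction and masses are not known exactly. Their poses are not given: they have to be found in the camera images.
- board: wooden chopping board lying loose and flat, 0.84 kg; 200 mm (its x) by 300 mm (its y, left to right) by 22 mm high. Origin: centre of its underside. Left end at its y = +150 mm, right end at y = -150 mm.
- end_piece: straight hardwood end piece, 200 mm (its x) by 36 mm (its y) by 22 mm high, 0.1 kg, lying loose 5 to 10 mm off the board's right end, nearly parallel to it; slides easily. Origin: centre of its underside. Tight against the board its origin is at y = -168 mm in the board's frame.
- clamp: ratchet bar clamp, 0.7 kg, standing stably on two slippery jaw tips, handle up; bar along its y, z 56 to 75 mm, y +37 to -493 mm, 56 mm free under it. Origin: on the worktop under the fixed jaw's pad face (looks to -y; that jaw fills y 0 to 37, x -18 to 18, z 0 to 80 mm). Pad opening = 396 mm minus clamp_jaw. Mass centre 70 mm from the handle toward the fixed jaw: carry it gripped firmly (60 N).
- clamp_jaw (a joint): travel of the sliding jaw (with handle, trigger) along the bar toward the fixed jaw, m: 0 widest, up to 0.09; starts at 0 to 0.012. A ratchet of 8 mm teeth: a full squeeze moves it about 12 mm on, letting out gives back up to 4 mm until the holding pawl catches, so 8 mm a pump; about 6 N friction. About 0.060 when board and end piece (336 mm together) are held tight.
- clamp_trigger (a joint): squeeze of the trigger, rad: 0 let out (its spring, 2.5 to 5 N at the grip, returns it), 0.28 at its stop. At the stop the jaw is not tight yet: let right out and pump again. Tight, it stops well short of 0.28 and the jaw presses with about twice the gripper's squeeze: a squeeze of 20 to 40 N is right, from about 55 N the wood is crushed.
- jaw_face (a point): centre of the sliding jaw's pad face (it looks to the clamp's +y), 21.5 mm above the jaw tip; pad 36 mm wide (x), 40 mm high. The jaw and handle reach from this face to 58 mm behind it; nothing stands in front of it under the bar.
- handle_grip (a point): middle of the pistol handle, 124 mm above the jaw tips, 40.5 mm behind the sliding jaw's face; handle 19 mm thick (clamp's y), so its back is 9.5 mm behind this point, 26 mm wide (x), its top 150 mm high; the clamp's head under it is up to 96 mm high.
- trigger_grip (a point): middle of the trigger grip, 124 mm high; 12 mm thick (y), 22 mm wide (x), 52 mm tall, rounded; 47 mm in front of the handle's middle (toward the fixed jaw) let out, 19 mm squeezed. Trigger and handle measure 64 mm front to back let out (66 at the top), 36 mm squeezed: take both between the fingers from above, closing along the clamp's y; open to 75 mm or more to let the trigger right out.
- spice_jar: bystander: small glass spice jar with a red lid, 45 mm across, 106 mm high, origin at its underside, on the right toward the sink.
- timer: bystander: round egg timer, 63 mm across, 39 mm high, origin at its underside, on the right toward the sink, beyond the spice jar.
- lime: bystander: a lime, 55 by 46 by 45 mm, origin at its underside, at the front left.

How it is judged:
By the outcome, as a careful person would: the job done as asked, in the order asked, and still so for the second after the job is handed in, while the arm keeps its last pose, push and grip.
It also fails if it takes over 58 s, if anything falls off the work surface, if the arm or the gripper's body presses on something with over 40 N, if the wrist force passes 120 N, or if a joint passes its speed limit or range.

## Working session

There is one attempt and no reset: what is moved stays moved. The work goes in short steps, Python scripts to look and compute and a tool call to move; the robot and the scene stay as the last step left them, time stands still between calls to the robot, and variables do not carry over. Pictures are saved under pics/ and viewed, at most 10 in all, crops included, and the job is handed in when it is done.

Besides the shell and the picture viewer there is one more tool, called after ">>>" by a JSON object that holds its "name" and its "arguments", one argument or row to a line. carry_out: Moves the arm, as the interface text tells. Its arguments: {"type":"object","properties":{"moves":{"type":"array","items":{"type":"array","items":{"type":"array","items":{"type":"number"}}}},"fingers":{"type":"number"},"force":{"type":"number"}},"required":["moves"]}

```bash
ls; mkdir -p pics; cat > h.py <<'E'
import numpy as np, cv2
from workcell import env, grab_frame, order
def shot(n,name):
    f=grab_frame(n); cv2.imwrite(f'pics/{name}.png',f['color'][:,:,::-1]); np.savez(f'pics/{name}.npz',**f); return f
def load(name): return dict(np.load(f'pics/{name}.npz'))
def ray(f,px):
    p=np.array(px,float).reshape(-1,1,2)
    u=cv2.undistortPoints(p,np.array(f['camera_matrix']),np.array(f['D'])).reshape(-1,2)
    d=np.c_[u[:,0],-u[:,1],-np.ones(len(u))]; T=np.array(f['extrinsics'])
    return T[:3,3], d@T[:3,:3].T
def plane(f,px,z):
    o,d=ray(f,px); return o+d*((z-o[2])/d[:,2])[:,None]
def proj(f,P):
    T=np.array(f['extrinsics']); c=(np.atleast_2d(P)-T[:3,3])@T[:3,:3]
    c=c*[1,-1,-1]
    return cv2.projectPoints(c.reshape(-1,1,3),np.zeros(3),np.zeros(3),np.array(f['camera_matrix']),np.array(f['D']))[0].reshape(-1,2)
E
python3 - <<'E'
from h import *
for n in('scene','top'):
    f=shot(n,n+'0'); print(n,np.round(f['extrinsics'],2).tolist(),np.round(f['camera_matrix'],1).tolist())
print(env.sense())
E
```

```text
pics
scene [[-0.51, 0.53, -0.68, -180.12], [-0.86, -0.31, 0.4, 429.99], [0.0, 0.79, 0.62, 761.4], [0.0, 0.0, 0.0, 1.0]] [[389.5, 0.0, 279.6], [0.0, 389.5, 204.1], [0.0, 0.0, 1.0]]
top [[0.02, 0.98, -0.21, 252.3], [-1.0, 0.02, 0.0, -8.8], [0.01, 0.21, 0.98, 1440.19], [0.0, 0.0, 0.0, 1.0]] [[463.6, 0.0, 268.4], [0.0, 463.6, 212.3], [0.0, 0.0, 1.0]]
{'time': 0.1, 'joint_positions': array([-1.41395970e+00,  2.76518435e-01,  1.50597461e+00, -9.68899620e-07,
        1.36070193e+00, -1.21010643e-01]), 'qvel': array([-7.33422924e-04, -1.89695393e-03, -4.20673989e-03,  7.70413098e-05,
        1.11886607e-03, -4.20752414e-04]), 'effort': array([ 2.12796724e-03, -4.05454338e+01, -2.37777936e+01,  7.04889838e-02,
        2.97933526e-02, -3.80452764e-05]), 'ee_pos': array([ 157.62115666, -552.43290735,  189.91157865]), 'tcp_rot': array([ 9.90365290e-01,  1.38477254e-01, -1.48240875e-05, -8.01025424e-04]), 'wrist_force': array([ 0.27597997,  1.32569041, -0.12903566]), 'torque': array([ 2.70540315e-03,  1.81136365e-02, -1.15946815e-05]), 'finger_force': 0.0, 'opening': 1.000007279982134}
```

View pics/top0.png

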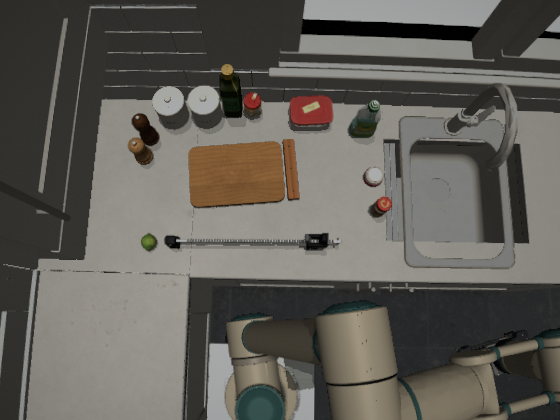

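View pics/scene0.png

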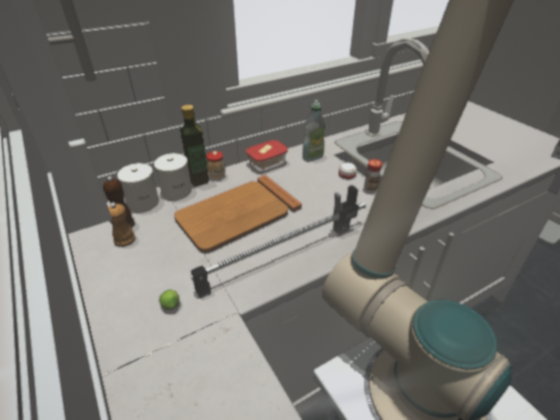

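Top view: board at cols 189–284, rows 142–207; end piece at cols 283–298; clamp bar on row ~241 from fixed jaw (172,241) to head (317,241); jar (383,205), timer (374,176), lime (149,241). The scene view agrees.

```bash
python3 - <<'E'
from h import *
f=load('top0'); im=f['color']; hsv=cv2.cvtColor(im,cv2.COLOR_RGB2HSV)
m=((hsv[...,0]<16)&(hsv[...,1]>110)&(hsv[...,2]>50)).astype(np.uint8)
m[:130]=0;m[212:]=0;m[:,:180]=0;m[:,305:]=0
m=cv2.morphologyEx(m,cv2.MORPH_OPEN,np.ones((3,3)))
n,l,s,c=cv2.connectedComponentsWithStats(m)
for i in range(1,n):
    if s[i,4]<100: continue
    cs,_=cv2.findContours((l==i).astype(np.uint8),0,1); k=max(cs,key=len)[:,0]
    P=plane(f,k,22)[:,:2].astype(np.float32); print('wood',s[i],cv2.minAreaRect(P))
for nm,px,z in(('fixed',(172,241),80),('head',(317,241),150),('barL',(180,241),75),('barR',(340,241),75),('jar',(383,205),106),('timer',(374,176),39),('lime',(149,241),25)):
    print(nm,np.round(plane(f,px,z)[0]))
c=im[220:262,155:350]; top=cv2.resize(c,None,fx=4,fy=4,interpolation=cv2.INTER_CUBIC)
g=load('scene0'); d=g['color'][170:305,180:380]; d=cv2.resize(d,(780,526),interpolation=cv2.INTER_CUBIC)[:420]
o=np.zeros((600,780,3),np.uint8); o[:168]=top[:,:780]; o[172:592]=d
o=np.clip(o.astype(float)*1.6,0,255).astype(np.uint8)
cv2.imwrite('pics/crop1.png',o[:,:,::-1])
E
```

```text
wood [283 139  16  60 655] ((697.0987548828125, -79.57280731201172), (198.58026123046875, 35.280845642089844), 5.841057777404785)
wood [ 189  142   96   65 5503] ((675.953369140625, 94.53340148925781), (198.8804168701172, 297.34912109375), 5.7214674949646)
fixed [445. 272.  80.]
head [ 445. -151.  150.]
barL [447. 249.  75.]
barR [ 458. -228.   75.]
jar [ 564. -352.  106.]
timer [ 673. -344.   39.]
lime [451. 355.  25.]
```

View pics/crop1.png

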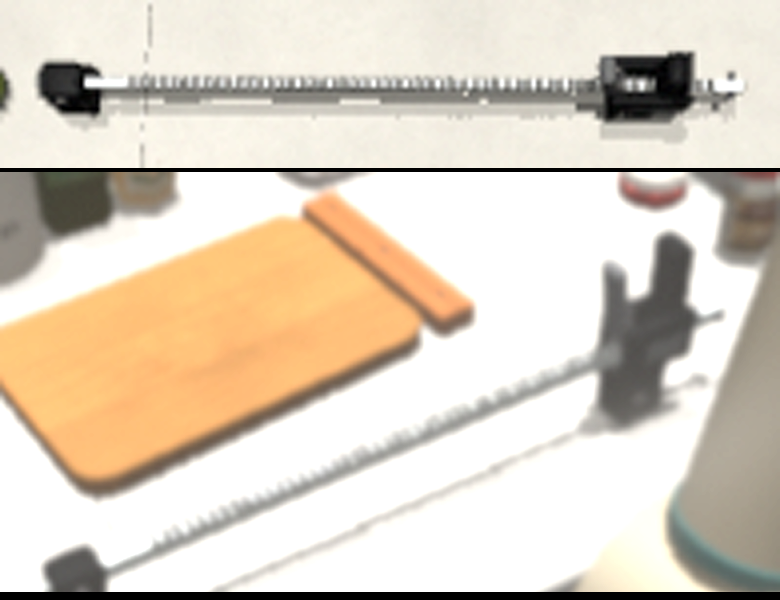

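The crops show the handle top at top-view px ≈(325,238) and scene px ≈(353,187), the trigger just left of it (≈307,238), and the fixed jaw at ≈(171,241).

```bash
python3 - <<'E'
from h import *
f=load('top0'); g=load('scene0')
print('handle top',plane(f,(325,238),150)[0],plane(g,(353,187.5),150)[0])
print('trig top',plane(f,(307,238),150)[0],plane(g,(337,194),150)[0])
print('fixed top',plane(f,(171,240),80)[0],plane(g,(199,270),80)[0])
im=f['color'].astype(int); r=[]
# bar: brightness pattern per column -> dark lower edge / bright teeth
for x in range(190,295,15):
    print(x,im[234:250,x].mean(1).astype(int))
E
```

```text
handle top [ 454.18053067 -173.1691965   150.        ] [ 453.15891683 -170.6827355   150.        ]
trig top [ 453.0339616  -122.35074513  150.        ] [ 451.29840867 -115.9968337   150.        ]
fixed top [448.17818602 274.95915733  80.        ] [447.59019508 277.72444848  80.        ]
190 [149 149 150 150 142 110 100  92  72  81 104 141 125 127 141 155]
205 [149 150 151 151 148 143 150 132  70  82  94 126 126 124 133 152]
220 [149 150 149 148 142 117  97  94  83  81 102 144 124 123 131 149]
235 [150 150 150 149 148 131 101  85  55  80  80  93 125 125 132 151]
250 [149 149 149 149 147 132 132 121  61  79  78  91 124 124 130 149]
265 [146 148 147 148 145 130  99  92  64  79  79  90 124 124 129 148]
280 [147 146 147 147 147 150 166 156  91  73  79  90 125 123 129 148]
```

>>> {"name": "carry_out", "arguments": {
  "moves": [
    [[0,0,-5,0,0,7.6],[0,0,-5,0,0,7.6],[10,-12,0,0,0,0],[20,-26,0,0,0,0],[20,-26,0,0,0,0],[20,-26,0,0,0,0],[20,-26,0,0,0,0],[20,-26,0,0,0,0]]
  ],
  "fingers": 1
}}

```text
time: 0.9
ee_pos: [266.7, -407.0, 200.2]
tcp_rot: [1.0, 0.008, 0.0, -0.001]
wrist_force: [0.8, -0.4, -0.0]
opening: 1.001
finger_force: 0.0
```

>>> {"name": "carry_out", "arguments": {
  "moves": [
    [[20,-26,0,0,0,0],[20,-26,0,0,0,0],[20,-26,0,0,0,0],[20,-26,0,0,0,0],[20,-26,0,0,0,0],[20,-26,0,0,0,0],[20,-26,0,0,0,0],[10,-13,0,0,0,0]]
  ]
}}

```text
time: 1.7
ee_pos: [414.0, -209.2, 200.2]
tcp_rot: [1.0, 0.009, -0.0, -0.001]
wrist_force: [-0.7, -1.0, 1.4]
opening: 1.004
finger_force: 0.0
```

```bash
cat >> h.py <<'E'
from scipy.spatial.transform import Rotation as R
def tool():
    s=env.sense(); r=R.from_quat(s['tcp_rot']).as_matrix(); return s['ee_pos'],r,np.degrees(np.arctan2(r[1,0],r[0,0]))
def to(x,y,z):
    p,r,yaw=tool(); print('at',np.round(p,1),'yaw %.2f'%yaw,'tilt',np.round(np.degrees(r[:2,2]),2),'shift',np.round(r.T@(np.array([x,y,z])-p),1))
def st():
    s=env.sense(); print('t %.2f'%s['time'],'F',np.round(s['wrist_force'],1),'T',np.round(s['torque'],2),'open %.1f mm'%(94*s['opening']),'ff %.1f'%s['finger_force'])
E
python3 -c "
from h import *
to(453.5,-155,122);st()
shot('top','top1');shot('scene','scene1')
f=load('top1')['color'][205:265,285:365];g=load('scene1')['color'][140:230,300:400]
o=np.hstack([cv2.resize(f,(400,300),interpolation=2),cv2.resize(g,(333,300),interpolation=2)])
cv2.imwrite('pics/c2.png',np.clip(o[:,:,::-1].astype(float)*1.5,0,255))"
```

```text
at [ 414.  -209.2  200.2] yaw 1.04 tilt [-0.01  0.11] shift [ 40.5 -53.4  78.3]
t 1.70 F [-0.7 -1.   1.4] T [ 0.03  0.04 -0.  ] open 94.3 mm ff 0.0[ WARN:0@2.922] global loadsave.cpp:1063 imwrite_ Unsupported depth image for selected encoder is fallbacked to CV_8U.
```

View pics/c2.png

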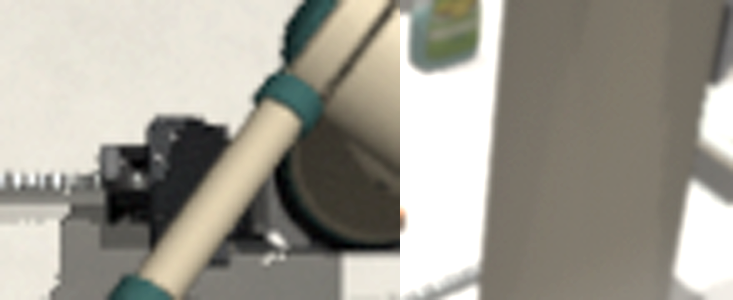

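The gripper hides the handle from above; it is where expected, with the trigger just left of it. I'll go over it, then check for contact while going down.

>>> {"name": "carry_out", "arguments": {
  "moves": [
    [[14,-18,0,0,0,0],[14,-18,0,0,0,0],[12,-17,0,0,0,0],[0,0,0,0,0,0]]
  ]
}}

```text
time: 2.2
ee_pos: [452.8, -158.0, 200.3]
tcp_rot: [1.0, 0.008, -0.0, -0.0]
wrist_force: [0.4, -0.5, -0.5]
opening: 1.001
finger_force: 0.0
```

```bash
python3 -c "
from h import *
to(453.5,-155,122);st()
f=shot('top','top2')['color'][205:275,285:365];g=shot('scene','scene2')['color'][130:250,290:390]
o=np.hstack([cv2.resize(f,(400,350),interpolation=2),cv2.resize(g,(292,350),interpolation=2)])
cv2.imwrite('pics/c3.png',np.clip(o[:,:,::-1]*1.5,0,255).astype(np.uint8))"
```

```text
at [ 452.8 -158.   200.3] yaw 0.93 tilt [-0.02  0.04] shift [ 0.7 -3.  78.3]
t 2.20 F [ 0.4 -0.5 -0.5] T [-0.01  0.    0.  ] open 94.1 mm ff 0.0
```

View pics/c3.png

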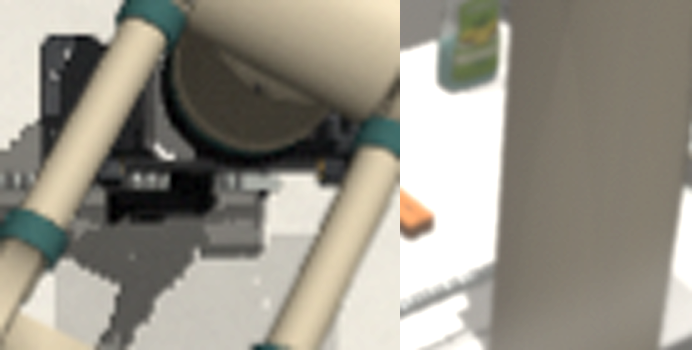

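Arm link and gripper cover the handle in both views, so there's nothing more to measure here; I'll go down with the wrist force as a check.

>>> {"name": "carry_out", "arguments": {
  "moves": [
    [[0.5,-3,10,0,0,0],[0,0,10,0,0,0],[0,0,8,0,0,0],[0,0,6,0,0,0],[0,0,6,0,0,0],[0,0,5,0,0,0],[0,0,5,0,0,0],[0,0,0,0,0,0]]
  ]
}}

```text
time: 3.1
ee_pos: [452.9, -156.0, 150.0]
tcp_rot: [1.0, 0.006, -0.001, -0.0]
wrist_force: [-0.0, 0.8, -0.8]
opening: 1.006
finger_force: 0.0
```

>>> {"name": "carry_out", "arguments": {
  "moves": [
    [[0,0,8,0,0,0],[0,0,8,0,0,0],[0,0,6,0,0,0],[0,0,6,0,0,0],[0,0,0,0,0,0]]
  ]
}}

```text
time: 3.6
ee_pos: [452.6, -155.9, 121.6]
tcp_rot: [1.0, 0.006, -0.001, -0.0]
wrist_force: [-0.1, -0.2, 0.1]
opening: 1.003
finger_force: 0.0
```

>>> {"name": "carry_out", "arguments": {
  "moves": [
    [[0,0,0,0,0,0],[0,0,0,0,0,0],[0,0,0,0,0,0],[0,0,0,0,0,0],[0,0,0,0,0,0],[0,0,0,0,0,0],[0,0,0,0,0,0],[0,0,0,0,0,0]]
  ],
  "fingers": 0.36,
  "force": 60
}}

```text
time: 4.4
ee_pos: [453.7, -157.0, 123.0]
tcp_rot: [1.0, 0.006, 0.0, 0.001]
wrist_force: [-0.6, -2.6, 1.4]
opening: 0.374
finger_force: 10.1
```

>>> {"name": "carry_out", "arguments": {
  "moves": [
    [[0,0,0,0,0,0],[0,0,0,0,0,0],[0,0,0,0,0,0],[0,0,0,0,0,0]]
  ],
  "fingers": 0,
  "force": 60
}}

```text
time: 4.8
ee_pos: [453.6, -156.7, 123.0]
tcp_rot: [1.0, 0.006, 0.0, 0.0]
wrist_force: [0.6, -4.5, 3.9]
opening: 0.32
finger_force: 60.1
```

>>> {"name": "carry_out", "arguments": {
  "moves": [
    [[0,0,-5,0,0,0],[0,0,-8,0,0,0],[0,0,-12,0,0,0],[0,0,-12,0,0,0],[0,0,-12,0,0,0],[0,0,-6,0,0,0],[0,0,0,0,0,0]]
  ]
}}

```text
time: 5.5
ee_pos: [454.1, -156.7, 179.0]
tcp_rot: [1.0, 0.006, 0.001, 0.001]
wrist_force: [1.3, -0.0, -7.0]
opening: 0.317
finger_force: 58.1
```

```bash
python3 -c "
from h import *
to(453.5,-155,122);st()
f=shot('top','top3')['color'];g=shot('scene','scene3')['color'][140:320,150:420]
o=np.hstack([cv2.resize(f[120:280,140:380],(480,320),interpolation=2),cv2.resize(g,(320,320),interpolation=2)])
cv2.imwrite('pics/c4.png',np.clip(o[:,:,::-1]*1.5,0,255).astype(np.uint8))"
```

```text
at [ 454.1 -156.7  179. ] yaw 0.72 tilt [ 0.14 -0.08] shift [-0.7 -1.8 57. ]
t 5.50 F [ 1.3 -0.  -7. ] T [-0.47 -0.02 -0.02] open 29.8 mm ff 58.1
```

View pics/c4.png

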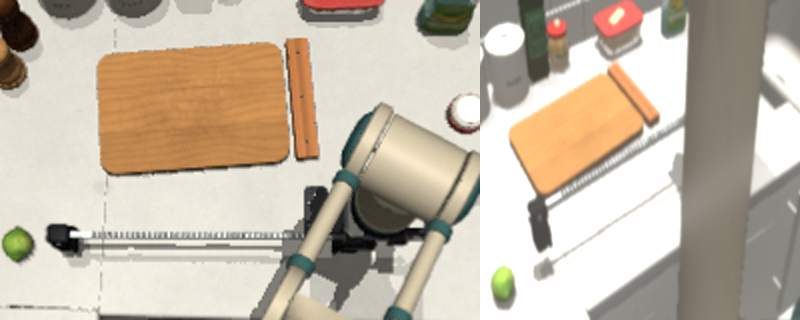

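Clamp is lifted (7 N), gripped, bar level-looking; fixed jaw top at top px ≈(171.5,237), scene px ≈(201,255).

```bash
python3 -c "
from h import *
f=load('top3');g=load('scene3')
o1,d1=ray(f,(171.5,237));o2,d2=ray(g,(201,255))
A=np.c_[d1[0],-d2[0]];t=np.linalg.lstsq(A,o2-o1,rcond=None)[0]
a=o1+t[0]*d1[0];b=o2+t[1]*d2[0];print(a,b)
im=f['color'].mean(2)
for x in range(160,186,1): print(x,im[228:248,x].astype(int))
"
```

```text
[451.20792704 265.75463245 119.84060438] [451.44463419 266.1806905  119.96485929]
160 [149 148 151 150 152 151 152 153 153 154 154 154 154 153 155 154 154 154
 155 154]
161 [151 149 150 151 150 151 150 152 154 154 155 156 154 155 155 155 154 154
 154 153]
162 [151 151 151 150 150 146 131 134 141 136 120 119 132 155 156 155 153 153
 154 153]
163 [153 152 151 151 140  98  75  79  87  79  55  53  75 126 155 155 154 154
 154 155]
164 [153 152 153 143 100  32  22  23  23  21  21  20  21  80 141 155 153 155
 155 154]
165 [153 151 152 135  52  20  28  27  27  25  25  24  16  42  90 131 156 155
 154 155]
166 [153 153 151 133  40  22  26  29  28  29  29  26  18   8  27  87 141 154
 155 153]
167 [154 153 153 135  37  25  28  29  31  31  30  29  20   8   9  45 110 154
 153 153]
168 [155 155 154 136  40  24  29  29  32  33  32  31  21  27  37  13  80 139
 154 154]
169 [155 155 154 137  39  23  30  32  32  34  33  32  23  33  48   6  40 109
 156 155]
170 [156 155 156 137  40  25  31  33  32  35  36  36  19  19  26   6  10  63
 124 156]
171 [156 157 157 139  39  25  31  32  34  37  38  36  20   7 
[... 543 characters left out ...]
 83]
178 [156 157 156 155 154 133  61  96 176 167 126  22   5   8   8   3   5  12
  40  68]
179 [156 156 156 156 156 153 128 111 177 169 126  47  51  40  38  39  39  43
  54  57]
180 [155 155 155 155 155 157 151 152 175 169 129  69  75  55  55  55  55  56
  58  58]
181 [155 154 154 156 156 156 156 160 176 175 151  72  82  74  57  57  57  82
 118 118]
182 [153 154 154 155 155 156 156 160 173 176 159 105 121 108  58  57  81 121
 129 128]
183 [154 154 155 155 154 155 155 159 172 176 160 110 127 113  57  58  86 128
 128 127]
184 [153 153 154 154 156 155 156 159 172 177 160 118 150 132  57  58  86 129
 128 129]
185 [154 155 154 155 155 156 155 159 172 165 137 119 154 139  81  80 106 151
 143 128]
```

>>> {"name": "carry_out", "arguments": {
  "moves": [
    [[0,0,0,0,0,-1],[0,0,0,0,0,-2],[8,0,0,0,0,-2],[16,1,0,0,0,0],[20,1,0,0,0,0],[20,1,0,0,0,0],[20,1,0,0,0,0],[20,1,0,0,0,0]]
  ]
}}

```text
time: 6.4
ee_pos: [559.7, -150.9, 177.1]
tcp_rot: [0.999, 0.05, 0.0, -0.0]
wrist_force: [-0.4, -0.4, -7.2]
opening: 0.32
finger_force: 58.1
```

>>> {"name": "carry_out", "arguments": {
  "moves": [
    [[20,1,0,0,0,0],[20,2,0,0,0,0],[20,2,0,0,0,0],[20,2,0,0,0,0],[20,2,0,0,0,0],[20,2,0,0,0,0],[15,0,0,0,0,0],[0,0,0,0,0,0]]
  ]
}}

```text
time: 7.2
ee_pos: [696.4, -148.0, 175.8]
tcp_rot: [0.999, 0.05, 0.001, -0.0]
wrist_force: [1.0, -0.4, -7.2]
opening: 0.315
finger_force: 58.1
```

```bash
python3 -c "
from h import *
to(701.3,-148.3,179);st()
f=shot('top','top4')['color'];g=shot('scene','scene4')['color']
o=np.hstack([cv2.resize(f[110:230,150:350],(500,300),interpolation=2),cv2.resize(g[140:290,150:300],(300,300),interpolation=2)])
cv2.imwrite('pics/c5.png',np.clip(o[:,:,::-1]*1.5,0,255).astype(np.uint8))"
```

```text
at [ 696.4 -148.   175.8] yaw 5.75 tilt [0.12 0.04] shift [ 4.8  0.8 -3.2]
t 7.20 F [ 1.  -0.4 -7.2] T [-0.38 -0.02 -0.15] open 29.6 mm ff 58.1
```

View pics/c5.png

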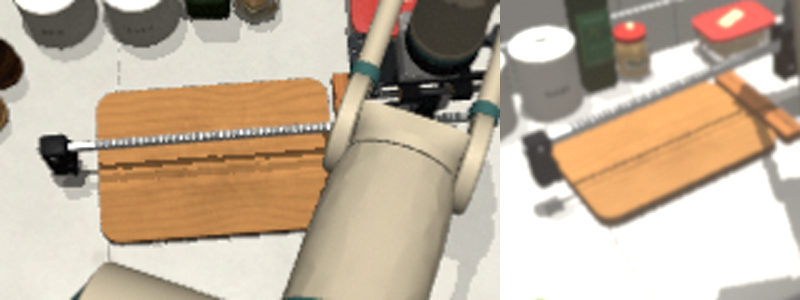

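The clamp hangs over the board, fixed jaw's right edge at top px ≈(181,171), board's left edge ≈189, bar from (190,168) to (280,161).

```bash
python3 -c "
from h import *
f=load('top4');c=np.array([676,94.5]);a=np.radians(5.75);U=np.array([[np.cos(a),np.sin(a)],[-np.sin(a),np.cos(a)]])
B=lambda px,z: np.round(U@(plane(f,px,z)[0][:2]-c),1)
im=f['color']
for x in (195,225,255,275):
  print(x,im[155:180,x].mean(1).astype(int), im[155:180,x,2].astype(int))
print([B((190,168),z) for z in(112,128)],[B((280,161.2),z) for z in (112,128)],'pad',[B((181,171),z) for z in (60,100,130)])
p,r,y=tool();print('tool',U@(p[:2]-c))
"
```

```text
195 [ 93  96  99  98  94  95  98  98  94  91 112 164 160  70  64  94  96  98
  98  97  93  49  57  96  85] [ 55  57  57  58  55  56  58  58  56  54  83 163 160  68  50  56  56  58
  58  56  54  28  33  57  49]
225 [ 94  92  87  95  96  92  90  95 116 107 117  50  78  97  95  94  93  92
  50  48  56  94  93  77  74] [ 55  54  51  55  56  54  54  61 107 105 117  46  54  57  56  56  54  54
  28  26  31  55  55  45  43]
255 [ 95  95  99  96  93  97 102 108  56  60  96  96  97  92  91  91  51  60
  91  95  98  84  82  84  99] [ 57  56  59  57  55  71 100 106  55  50  57  56  57  54  53  53  30  36
  53  56  57  49  48  49  58]
275 [ 96 100 100  99 103 139 130  58  75  98  96  94  99  97  87  52  63  99
  94  82  84  89 101  95  96] [ 56  58  58  59  81 139 129  54  52  57  56  55  58  57  50  30  36  57
  55  48  48  52  60  56  56]
[array([ -0.5, 131.8]), array([ -5.7, 129.5])] [array([   0. , -138.6]), array([  -5.2, -137.7])] pad [array([  8.8, 167.7]), array([ -3.9, 161.1]), array([-13.5, 156.1])]
tool [  -7.8843227  -243.18890812]
```

```bash
python3 -c "
from h import *
to(701.3,-148.3,179);st();print(np.round(env.sense()['joint_positions'],3),np.round(env.sense()['qvel'],3))
"
```

```text
at [ 692.5 -148.3  176.2] yaw 5.76 tilt [-0.17  0.02] shift [ 8.7  0.9 -2.8]
t 7.30 F [-0.6  0.5 -7.6] T [-0.35  0.02 -0.04] open 29.2 mm ff 58.1
[-0.309  0.488  1.205 -0.     1.451  1.162] [-0.008 -0.024  0.029 -0.003  0.006  0.   ]
```

>>> {"name": "carry_out", "arguments": {
  "moves": [
    [[3,0,4,0,0,0],[3,0,8,0,0,0],[1,0,8,0,0,0],[0,0,8,0,0,0],[0,0,5,0,0,0],[0,0,3,0,0,0],[0,0,0,0,0,0],[0,0,0,0,0,0]]
  ]
}}

```text
time: 8.1
ee_pos: [699.8, -148.1, 141.9]
tcp_rot: [0.999, 0.05, 0.0, 0.0]
wrist_force: [-0.3, -0.4, -6.8]
opening: 0.314
finger_force: 58.1
```

```bash
python3 -c "
from h import *
to(701.3,-148.3,123);st()"
```

```text
at [ 699.8 -148.1  141.9] yaw 5.71 tilt [ 0.03 -0.01] shift [ 1.5  0.4 18.9]
t 8.10 F [-0.3 -0.4 -6.8] T [-0.39 -0.    0.02] open 29.6 mm ff 58.1
```

>>> {"name": "carry_out", "arguments": {
  "moves": [
    [[0,0,4,0,0,0],[0,0,4,0,0,0],[0,0,3,0,0,0],[0,0,2,0,0,0],[0,0,1,0,0,0],[0,0,1,0,0,0],[0,0,0,0,0,0]]
  ]
}}

```text
time: 8.8
ee_pos: [699.7, -147.8, 126.7]
tcp_rot: [0.999, 0.05, 0.0, -0.0]
wrist_force: [-0.2, 0.4, -6.4]
opening: 0.316
finger_force: 58.8
```

```bash
python3 -c "
from h import *
to(701.3,-148.3,123);st()"
```

```text
at [ 699.7 -147.8  126.7] yaw 5.71 tilt [0.   0.02] shift [1.6 0.6 3.7]
t 8.80 F [-0.2  0.4 -6.4] T [0.03 0.09 0.02] open 29.7 mm ff 58.8
```

>>> {"name": "carry_out", "arguments": {
  "moves": [
    [[0,0,1,0,0,0],[0,0,1,0,0,0],[0,0,0.7,0,0,0],[0,0,0,0,0,0],[0,0,0,0,0,0]]
  ]
}}

```text
time: 9.3
ee_pos: [699.7, -147.8, 124.0]
tcp_rot: [0.999, 0.05, 0.0, -0.0]
wrist_force: [-1.1, 1.4, -5.5]
opening: 0.32
finger_force: 59.5
```

```bash
python3 -c "
from h import *
to(701.3,-148.3,123);st()"
```

```text
at [ 699.7 -147.8  124. ] yaw 5.71 tilt [0.01 0.01] shift [1.6 0.6 1. ]
t 9.30 F [-1.1  1.4 -5.5] T [0.21 0.05 0.06] open 30.0 mm ff 59.5
```

>>> {"name": "carry_out", "arguments": {
  "moves": [
    [[0,0,0.8,0,0,0],[0,0,0,0,0,0]]
  ]
}}

```text
time: 9.5
ee_pos: [699.7, -147.9, 123.2]
tcp_rot: [0.999, 0.05, 0.0, -0.0]
wrist_force: [0.2, -0.1, -4.9]
opening: 0.315
finger_force: 59.8
```

>>> {"name": "carry_out", "arguments": {
  "moves": [
    [[0,0,0,0,0,0],[0,0,0,0,0,0],[0,0,0,0,0,0],[0,-4,0,0,0,0],[0,-4,0,0,0,0],[0,0,0,0,0,0],[0,0,0,0,0,0]]
  ],
  "fingers": 1,
  "force": 30
}}

```text
time: 10.2
ee_pos: [699.1, -139.9, 123.7]
tcp_rot: [0.999, 0.05, 0.0, 0.0]
wrist_force: [-0.1, -0.1, 0.2]
opening: 0.892
finger_force: 0.0
```

```bash
cat > look.py <<'E'
from h import *
import sys
n=sys.argv[1]; to(701.3,-148.3,123);st()
f=shot('top','top'+n);g=shot('scene','scene'+n)
c=np.array([676,94.5]);a=np.radians(5.75);U=np.array([[np.cos(a),np.sin(a)],[-np.sin(a),np.cos(a)]])
p,r,y=tool();print('tool in board',np.round(U@(p[:2]-c),1))
im=f['color'];hsv=cv2.cvtColor(im,cv2.COLOR_RGB2HSV)
m=((hsv[...,0]<16)&(hsv[...,1]>110)&(hsv[...,2]>50)).astype(np.uint8)
m[:130]=0;m[212:]=0;m[:,:180]=0;m[:,305:]=0
m=cv2.morphologyEx(m,cv2.MORPH_OPEN,np.ones((3,3)))
def B(px,z): return U@(plane(f,px,z)[0][:2]-c)
# board left edge, black fixed jaw right edge (board frame)
for y in (150,155,190,195):
    xs=np.where(m[y,:230])[0]; print('left edge',y,np.round(B((xs.min()-.5,y),22),1))
blk=(im[155:195,155:200].max(2)<45); 
for y in range(0,40,3):
    xs=np.where(blk[y])[0]
    if len(xs)>3: print('blk',y+155,xs.min()+155,xs.max()+155,np.round(B((xs.max()+155.5,y+155),40),1))
E
python3 look.py 5; python3 -c "
from h import *
f=load('top5')['color'];g=load('scene5')['color']
o=np.hstack([cv2.resize(f[110:230,150:350],(500,300),interpolation=2),cv2.resize(g[130:290,140:340],(300,240),interpolation=2)[:240] if 0 else cv2.resize(g[130:290,140:300],(300,300),interpolation=2)])
cv2.imwrite('pics/c6.png',np.clip(o[:,:,::-1]*1.5,0,255).astype(np.uint8))"
```

```text
at [ 699.1 -139.9  123.7] yaw 5.73 tilt [ 0.05 -0.03] shift [1.3 8.5 0.7]
t 10.20 F [-0.1 -0.1  0.2] T [ 0.02 -0.01 -0.02] open 83.8 mm ff 0.0
tool in board [  -0.6 -235.7]
left edge 150 [ 89.5 144. ]
left edge 155 [ 72.8 147.9]
left edge 190 [-43.8 149.4]
left edge 195 [-60.1 150.1]
blk 170 171 182 [ 18.1 166.2]
blk 173 171 181 [  8.5 169.7]
blk 176 172 184 [ -2.1 160.6]
blk 179 174 184 [-11.9 161. ]
blk 182 176 185 [-21.9 158.2]
```

View pics/c6.png

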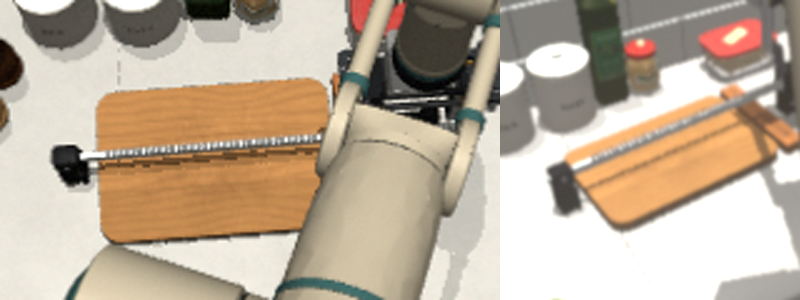

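Clamp stands across the middle: fixed jaw ≈10 mm clear of the board's left end, sliding jaw beyond the end piece. Now pump.

>>> {"name": "carry_out", "arguments": {
  "moves": [
    [[0,0,0,0,0,0],[0,0,0,0,0,0],[0,0,0,0,0,0],[0,0,0,0,0,0],[0,0,0,0,0,0],[0,0,0,0,0,0],[0,0,0,0,0,0],[0,0,0,0,0,0]]
  ],
  "fingers": 0,
  "force": 30
}}

```text
time: 11.1
ee_pos: [698.9, -140.2, 123.3]
tcp_rot: [0.999, 0.05, 0.0, 0.0]
wrist_force: [-0.3, -1.3, 0.6]
opening: 0.356
finger_force: 8.7
```

>>> {"name": "carry_out", "arguments": {
  "moves": [
    [[0,0,0,0,0,0],[0,0,0,0,0,0],[0,0,0,0,0,0]]
  ]
}}

```text
time: 11.4
ee_pos: [698.9, -140.0, 123.2]
tcp_rot: [0.999, 0.05, 0.0, 0.0]
wrist_force: [-0.7, -2.0, 0.2]
opening: 0.34
finger_force: 30.4
```

```bash
python3 look.py 6
```

```text
at [ 698.9 -140.   123.2] yaw 5.72 tilt [ 0.01 -0.01] shift [1.6 8.5 0.2]
t 11.40 F [-0.7 -2.   0.2] T [ 0.   -0.01  0.02] open 31.9 mm ff 30.4
tool in board [  -0.7 -235.7]
left edge 150 [ 89.5 144. ]
left edge 155 [ 72.8 147.9]
left edge 190 [-43.8 149.4]
left edge 195 [-60.1 150.1]
blk 170 169 179 [ 18.9 175.6]
blk 173 169 180 [  8.8 172.8]
blk 176 171 182 [ -1.6 166.9]
blk 179 172 183 [-11.6 164.1]
blk 182 174 183 [-21.4 164.5]
```

>>> {"name": "carry_out", "arguments": {
  "moves": [
    [[0,0,0,0,0,0],[0,0,0,0,0,0],[0,0,0,0,0,0],[0,0,0,0,0,0],[0,-3,0,0,0,0],[0,-3,0,0,0,0],[0,0,0,0,0,0],[0,0,0,0,0,0]]
  ],
  "fingers": 1
}}

```text
time: 12.3
ee_pos: [698.4, -134.2, 123.4]
tcp_rot: [0.999, 0.05, 0.0, 0.0]
wrist_force: [0.2, 0.3, 0.2]
opening: 0.977
finger_force: 0.0
```

>>> {"name": "carry_out", "arguments": {
  "moves": [
    [[0,0,0,0,0,0],[0,0,0,0,0,0],[0,0,0,0,0,0],[0,0,0,0,0,0],[0,0,0,0,0,0],[0,0,0,0,0,0],[0,0,0,0,0,0],[0,0,0,0,0,0]]
  ],
  "fingers": 0
}}

```text
time: 13.1
ee_pos: [698.4, -134.2, 123.3]
tcp_rot: [0.999, 0.05, 0.0, 0.0]
wrist_force: [0.1, -2.9, 0.1]
opening: 0.354
finger_force: 10.3
```

>>> {"name": "carry_out", "arguments": {
  "moves": [
    [[0,0,0,0,0,0],[0,0,0,0,0,0],[0,0,0,0,0,0]]
  ]
}}

```text
time: 13.4
ee_pos: [698.3, -134.1, 123.3]
tcp_rot: [0.999, 0.05, 0.0, 0.0]
wrist_force: [-0.5, -1.0, 1.3]
opening: 0.339
finger_force: 30.4
```

```bash
python3 look.py 7
```

```text
at [ 698.3 -134.1  123.3] yaw 5.72 tilt [ 0.02 -0.01] shift [ 1.5 14.4  0.3]
t 13.40 F [-0.5 -1.   1.3] T [ 0.05 -0.03 -0.04] open 31.9 mm ff 30.4
tool in board [  -0.7 -229.7]
left edge 150 [ 89.5 144. ]
left edge 155 [ 72.8 147.9]
left edge 190 [-43.8 149.4]
left edge 195 [-60.1 150.1]
blk 170 170 180 [ 18.6 172.5]
blk 173 170 180 [  8.8 172.8]
blk 176 171 183 [ -1.8 163.7]
blk 179 173 183 [-11.6 164.1]
blk 182 175 183 [-21.4 164.5]
```

>>> {"name": "carry_out", "arguments": {
  "moves": [
    [[0,0,0,0,0,0],[0,0,0,0,0,0],[0,0,0,0,0,0],[0,0,0,0,0,0],[0,-2,0,0,0,0],[0,-2,0,0,0,0],[0,0,0,0,0,0],[0,0,0,0,0,0]]
  ],
  "fingers": 1
}}

```text
time: 14.3
ee_pos: [697.9, -130.3, 123.3]
tcp_rot: [0.999, 0.05, 0.0, 0.0]
wrist_force: [0.4, -0.2, 0.8]
opening: 0.978
finger_force: 0.0
```

>>> {"name": "carry_out", "arguments": {
  "moves": [
    [[0,0,0,0,0,0],[0,0,0,0,0,0],[0,0,0,0,0,0],[0,0,0,0,0,0],[0,0,0,0,0,0],[0,0,0,0,0,0],[0,0,0,0,0,0],[0,0,0,0,0,0]]
  ],
  "fingers": 0
}}

```text
time: 15.1
ee_pos: [698.0, -130.4, 123.3]
tcp_rot: [0.999, 0.05, 0.0, 0.0]
wrist_force: [-0.1, -0.7, 0.5]
opening: 0.358
finger_force: 8.3
```

>>> {"name": "carry_out", "arguments": {
  "moves": [
    [[0,0,0,0,0,0],[0,0,0,0,0,0],[0,0,0,0,0,0]]
  ]
}}

```text
time: 15.4
ee_pos: [698.0, -130.3, 123.4]
tcp_rot: [0.999, 0.05, 0.0, 0.0]
wrist_force: [1.1, -3.0, 1.5]
opening: 0.339
finger_force: 30.5
```

```bash
python3 look.py 8
```

```text
at [ 698.  -130.3  123.4] yaw 5.71 tilt [ 0.03 -0.03] shift [ 1.5 18.2  0.4]
t 15.40 F [ 1.1 -3.   1.5] T [-0.02 -0.02 -0.01] open 31.8 mm ff 30.5
tool in board [  -0.6 -225.9]
left edge 150 [ 89.5 144. ]
left edge 155 [ 72.8 147.9]
left edge 190 [-43.8 149.4]
left edge 195 [-60.1 150.1]
blk 170 171 181 [ 18.4 169.3]
blk 173 171 182 [  8.3 166.5]
blk 176 173 184 [ -2.1 160.6]
blk 179 174 185 [-12.1 157.8]
blk 182 176 184 [-21.6 161.3]
```

Each pump takes 8 mm; continue.

>>> {"name": "carry_out", "arguments": {
  "moves": [
    [[0,0,0,0,0,0],[0,0,0,0,0,0],[0,0,0,0,0,0],[0,0,0,0,0,0],[0,-2,0,0,0,0],[0,-2,0,0,0,0],[0,0,0,0,0,0],[0,0,0,0,0,0]]
  ],
  "fingers": 1
}}

```text
time: 16.3
ee_pos: [697.7, -126.5, 123.3]
tcp_rot: [0.999, 0.05, 0.0, 0.001]
wrist_force: [0.9, 0.4, 0.4]
opening: 0.98
finger_force: 0.0
```

>>> {"name": "carry_out", "arguments": {
  "moves": [
    [[0,0,0,0,0,0],[0,0,0,0,0,0],[0,0,0,0,0,0],[0,0,0,0,0,0],[0,0,0,0,0,0],[0,0,0,0,0,0],[0,0,0,0,0,0],[0,0,0,0,0,0]]
  ],
  "fingers": 0
}}

```text
time: 17.1
ee_pos: [697.7, -126.9, 123.4]
tcp_rot: [0.999, 0.05, 0.0, 0.001]
wrist_force: [0.2, -1.9, 0.5]
opening: 0.36
finger_force: 8.3
```

>>> {"name": "carry_out", "arguments": {
  "moves": [
    [[0,0,0,0,0,0],[0,0,0,0,0,0],[0,0,0,0,0,0]]
  ]
}}

```text
time: 17.4
ee_pos: [697.6, -126.5, 123.3]
tcp_rot: [0.999, 0.05, 0.0, 0.0]
wrist_force: [0.2, -2.0, 1.6]
opening: 0.34
finger_force: 30.3
```

```bash
python3 look.py 9
```

```text
at [ 697.6 -126.5  123.3] yaw 5.71 tilt [ 0.03 -0.04] shift [ 1.5 22.   0.4]
t 17.40 F [ 0.2 -2.   1.6] T [-0.21 -0.    0.03] open 31.9 mm ff 30.3
tool in board [  -0.6 -221.9]
left edge 150 [ 89.5 144. ]
left edge 155 [ 72.8 147.9]
left edge 190 [-43.8 149.4]
left edge 195 [-60.1 150.1]
blk 170 173 183 [ 17.9 163. ]
blk 173 173 182 [  8.3 166.5]
blk 176 174 186 [ -2.5 154.3]
blk 179 175 186 [-12.3 154.7]
blk 182 177 186 [-22.1 155.1]
```

>>> {"name": "carry_out", "arguments": {
  "moves": [
    [[0,0,0,0,0,0],[0,0,0,0,0,0],[0,0,0,0,0,0],[0,0,0,0,0,0],[0,-2,0,0,0,0],[0,-2,0,0,0,0],[0,0,0,0,0,0],[0,0,0,0,0,0]]
  ],
  "fingers": 1
}}

```text
time: 18.3
ee_pos: [697.2, -122.4, 123.3]
tcp_rot: [0.999, 0.05, 0.0, 0.0]
wrist_force: [0.3, -0.1, 0.6]
opening: 0.981
finger_force: 0.0
```

>>> {"name": "carry_out", "arguments": {
  "moves": [
    [[0,0,0,0,0,0],[0,0,0,0,0,0],[0,0,0,0,0,0],[0,0,0,0,0,0],[0,0,0,0,0,0],[0,0,0,0,0,0],[0,0,0,0,0,0],[0,0,0,0,0,0]]
  ],
  "fingers": 0
}}

```text
time: 19.1
ee_pos: [697.2, -122.6, 123.4]
tcp_rot: [0.999, 0.05, 0.0, 0.0]
wrist_force: [0.5, -1.4, 1.1]
opening: 0.356
finger_force: 8.3
```

>>> {"name": "carry_out", "arguments": {
  "moves": [
    [[0,0,0,0,0,0],[0,0,0,0,0,0],[0,0,0,0,0,0]]
  ]
}}

```text
time: 19.4
ee_pos: [697.2, -122.5, 123.3]
tcp_rot: [0.999, 0.05, 0.0, 0.0]
wrist_force: [0.5, -4.0, 1.2]
opening: 0.343
finger_force: 30.5
```

```bash
python3 look.py 10
```

```text
at [ 697.2 -122.5  123.3] yaw 5.71 tilt [ 0.02 -0.04] shift [ 1.5 26.1  0.3]
t 19.40 F [ 0.5 -4.   1.2] T [-0.26  0.02 -0.02] open 32.3 mm ff 30.5
tool in board [  -0.7 -218. ]
left edge 150 [ 89.5 144. ]
left edge 155 [ 72.8 147.9]
left edge 190 [-43.8 149.4]
left edge 195 [-60.1 150.1]
blk 170 174 183 [ 17.9 163. ]
blk 173 174 184 [  7.8 160.2]
blk 176 175 187 [ -2.8 151.1]
blk 179 177 187 [-12.6 151.5]
blk 182 179 187 [-22.4 151.9]
```

>>> {"name": "carry_out", "arguments": {
  "moves": [
    [[0,0,0,0,0,0],[0,0,0,0,0,0],[0,0,0,0,0,0],[0,0,0,0,0,0],[0,-2,0,0,0,0],[0,-2,0,0,0,0],[0,0,0,0,0,0],[0,0,0,0,0,0]]
  ],
  "fingers": 1
}}

```text
time: 20.3
ee_pos: [696.9, -118.5, 123.4]
tcp_rot: [0.999, 0.05, 0.0, 0.0]
wrist_force: [0.1, -0.2, 1.1]
opening: 0.981
finger_force: 0.0
```

>>> {"name": "carry_out", "arguments": {
  "moves": [
    [[0,0,0,0,0,0],[0,0,0,0,0,0],[0,0,0,0,0,0],[0,0,0,0,0,0],[0,0,0,0,0,0],[0,0,0,0,0,0],[0,0,0,0,0,0],[0,0,0,0,0,0]]
  ],
  "fingers": 0
}}

```text
time: 21.1
ee_pos: [697.1, -120.3, 123.4]
tcp_rot: [0.999, 0.05, 0.0, 0.002]
wrist_force: [0.1, -7.5, -0.3]
opening: 0.359
finger_force: 20.7
```

>>> {"name": "carry_out", "arguments": {
  "moves": [
    [[0,0,0,0,0,0],[0,0,0,0,0,0],[0,0,0,0,0,0]]
  ]
}}

```text
time: 21.4
ee_pos: [697.1, -120.6, 123.4]
tcp_rot: [0.999, 0.05, 0.0, 0.002]
wrist_force: [0.5, -5.4, 0.9]
opening: 0.345
finger_force: 30.5
```

```bash
python3 look.py 11
```

```text
at [ 697.1 -120.6  123.4] yaw 5.68 tilt [ 0.07 -0.23] shift [ 1.4 27.9  0.5]
t 21.40 F [ 0.5 -5.4  0.9] T [-0.65 -0.04 -0.02] open 32.4 mm ff 30.5
tool in board [  -0.5 -216.1]
left edge 150 [ 89.5 144. ]
left edge 155 [ 73.  151.1]
left edge 190 [-43.8 149.4]
left edge 195 [-60.1 150.1]
blk 170 176 185 [ 17.4 156.7]
blk 173 176 186 [  7.3 153.9]
blk 176 177 188 [ -3. 148.]
blk 179 178 188 [-12.8 148.4]
blk 182 180 188 [-22.6 148.8]
```

>>> {"name": "carry_out", "arguments": {
  "moves": [
    [[0,0,0,0,0,0],[0,0,0,0,0,0],[0,0,0,0,0,0],[0,0,0,0,0,0],[0,0,0,0,0,0],[0,-1,0,0,0,0],[0,0,0,0,0,0],[0,0,0,0,0,0]]
  ],
  "fingers": 1
}}

```text
time: 22.3
ee_pos: [696.9, -118.0, 123.5]
tcp_rot: [0.999, 0.05, 0.0, 0.001]
wrist_force: [-0.3, -0.5, 0.0]
opening: 0.982
finger_force: 0.0
```

>>> {"name": "carry_out", "arguments": {
  "moves": [
    [[0,0,0,0,0,0],[0,0,0,0,0,0],[0,0,0,0,0,0],[0,0,0,0,0,0],[0,0,0,0,0,0],[0,0,0,0,0,0],[0,0,0,0,0,0],[0,0,0,0,0,0]]
  ],
  "fingers": 0
}}

```text
time: 23.1
ee_pos: [696.8, -116.7, 124.1]
tcp_rot: [0.999, 0.05, 0.001, -0.0]
wrist_force: [-0.5, 2.7, 5.3]
opening: 0.537
finger_force: 30.0
```

>>> {"name": "carry_out", "arguments": {
  "moves": [
    [[0,0,0,0,0,0],[0,0,0,0,0,0],[0,0,0,0,0,0]]
  ]
}}

```text
time: 23.4
ee_pos: [696.8, -116.8, 124.2]
tcp_rot: [0.999, 0.05, 0.001, -0.001]
wrist_force: [-1.7, 2.0, 6.2]
opening: 0.532
finger_force: 30.0
```

```bash
python3 look.py 12;python3 -c "
from h import *
f=load('top12')['color'];g=load('scene12')['color']
o=np.hstack([cv2.resize(f[110:230,150:350],(500,300),interpolation=2),cv2.resize(g[130:240,200:310],(300,300),interpolation=2)])
cv2.imwrite('pics/c7.png',np.clip(o[:,:,::-1]*1.5,0,255).astype(np.uint8))"
```

```text
at [ 696.8 -116.8  124.2] yaw 5.70 tilt [0.07 0.06] shift [ 1.3 31.8  1.2]
t 23.40 F [-1.7  2.   6.2] T [1.59 0.25 0.17] open 50.0 mm ff 30.0
tool in board [  -0.4 -212.3]
left edge 150 [ 89.3 140.8]
left edge 155 [ 72.5 144.7]
left edge 190 [-44.1 146.2]
left edge 195 [-60.4 146.9]
blk 170 177 187 [ 16.9 150.4]
blk 173 177 186 [  7.3 153.9]
blk 176 178 190 [ -3.5 141.7]
blk 179 180 189 [-13.1 145.2]
blk 182 181 190 [-23.1 142.5]
```

View pics/c7.png

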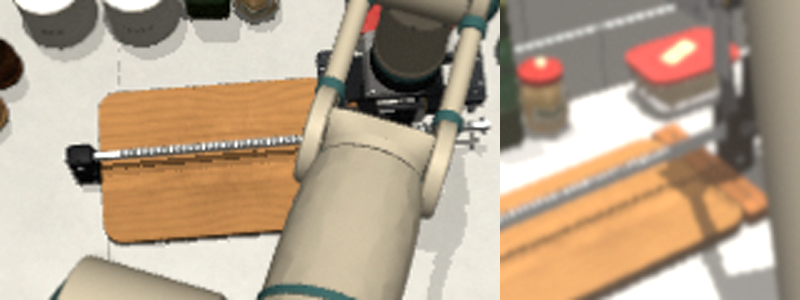

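Trigger stops at a 50 mm opening with 30 N, well short of its 32 mm stop, so it is tight; the scene view shows the end piece up against the board. One closer look at the seam.

```bash
python3 -c "
from h import *
g=load('scene12')['color'][165:225,240:315]
cv2.imwrite('pics/c8.png',np.clip(cv2.resize(g,(750,600),interpolation=2)[:,:,::-1]*1.3,0,255).astype(np.uint8))"
```

```text
(no output)
```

View pics/c8.png

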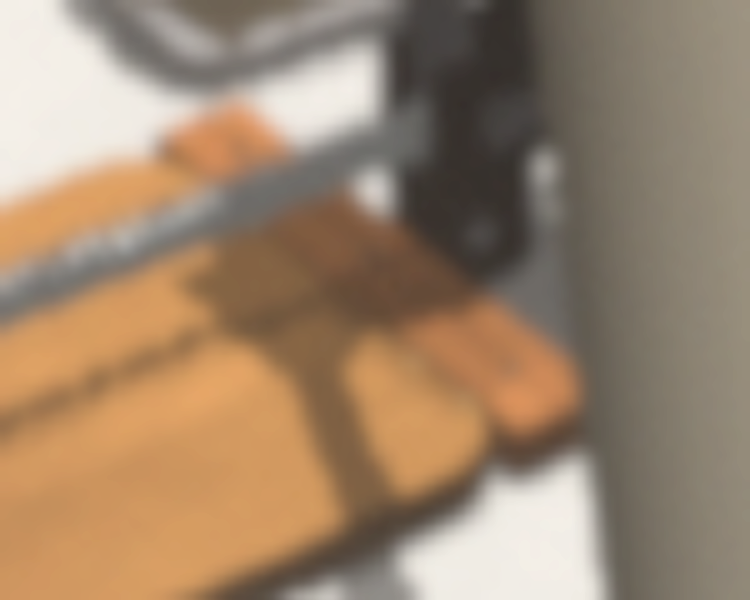

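The seam is closed along its whole length, with no gap at either end (crop px (170,160) to (490,440)), and the jaw pad bears on the end piece. A short settle, then I'll hand in.

>>> {"name": "carry_out", "arguments": {
  "moves": [
    [[0,0,0,0,0,0],[0,0,0,0,0,0],[0,0,0,0,0,0],[0,0,0,0,0,0],[0,0,0,0,0,0]]
  ]
}}

```text
time: 24.0
ee_pos: [696.9, -116.8, 124.2]
tcp_rot: [0.999, 0.05, 0.001, -0.001]
wrist_force: [-0.6, 1.2, 5.9]
opening: 0.537
finger_force: 30.0
```

```bash
python3 -c "
from h import *
st(); s=env.sense()
if s['opening']>.5 and 20<s['finger_force']<40: print(order.finish_job())"
```

```text
t 24.00 F [-0.6  1.2  5.9] T [1.52 0.25 0.17] open 50.5 mm ff 30.0
the job is handed in; nothing more can be done
None
```

The clamp stands across the middle of the board and has drawn the end piece tight and straight against it; I handed in at 24.0 s with the trigger held at 30 N, the spice jar, timer and lime never approached, and no verdict returned.

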